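Slide the slim case between the two guidebooks

TASK

Put the yellow peg puller, which lies across the books in the bamboo rack, into the empty grey pot, and slide the slim case from the slanted stand down between the two guidebooks, pushing them apart with it, until it stands upright on the rack floor, tapered edge down, its broad faces against the books. Both guidebooks and the tin must stay standing in the rack, and the bottle, the mug and the pot must stay where they are.

Things in the scene. Friction and masses are not known exactly. Their poses are not given: they have to be found in the camera images.
- rack: Fixed open bamboo rack, 98 (x) by 124 (y) mm. Origin: centre of its underside. Floor 8 mm up, inside 82 by 108 mm; slotted 8 mm end boards (+y, -y) rise to 90 mm, side rails (+x, -x) to 30 mm. Loose in it, in a row along y, about 10 mm apart: guidebook A in the middle, guidebook B at one end, the tin at the other (which varies). They can slide and tip; 36 mm free along the row in all
- guide_a_mid (a point): Centre of guidebook A, grey cloth covers with paper page edges, 74 (x) by 24 (y, thickness) by 105 (z) mm, 0.15 kg, loose, stands in the middle of the row; its top is 52.5 mm above this point
- guide_b_mid (a point): Centre of guidebook B, same look, size and axes as guidebook A; stands at one end of the row
- tin_mid (a point): Centre of the plain aluminium lidded tin, same size and axes as the guidebooks; stands at the other end of the row
- puller_mid (a point): Centre of the yellow plastic peg puller: bar 16 wide (x), 16 high (z), 92 mm long (y, from -44 to +48 mm), with a crosspiece 36 wide (x), 14 long at its -y end and a hook 26 mm wide at its +y end; 40 g. It lies on the tops of the books and tin, across both gaps, underside 8 mm below this point
- case_mid (a point): Centre of the slim grey hard case, 20 (x, thickness) by 62 (y) by 160 mm (z, towards its top), 0.14 kg. Its lowest 16 mm taper on both broad sides to a 4 mm wide edge; above that the broad faces are flat and parallel. It leans on the stand, top 25 degrees from upright towards the stand's -x; its upper 65 mm is free on all sides
- stand: Fixed bamboo slanted stand, 125 (x) by 90 (y) mm, 100 mm high. Origin: centre of its underside on the desk. The case leans with its broad face on a slanted 70 mm wide board and its tapered edge on a ledge; the open side faces the stand's +x
- pot: Round grey ceramic pot, empty, without handles, 130 mm over the rim and 85 mm high, wall 6 mm, narrower towards the bottom, 0.7 kg, loose. Origin: centre of its underside
- bottle_mid (a point): Centre of an upright metal bottle, 66 mm diameter, 190 mm high, loose. Leave it alone
- mug_mid (a point): Centre of a white mug, 80 mm diameter, 85 mm high, with a handle, loose. Leave it alone
- pegs: Low fixed bamboo tray with five silver pegs lying side by side along its y, 70 (x) by 140 (y) mm, 22 mm high. Origin: centre of its underside. Not used
There are look-alikes about, which are no part of the job. What is shaped like the part that bears case_mid but green or purple is not meant.

How it is judged:
By the outcome, as a careful person would: the job done as asked, in the order asked, and still so for the second after the job is handed in, with the robot touching nothing.
It also fails if it takes over 54 s, if anything falls off the work surface, if the arm or the gripper's body presses on something with over 40 N, if the wrist force passes 120 N, or if a joint passes its speed limit or range.

ROBOT

A 6-joint arm with a two-finger parallel gripper is mounted at the origin on the work surface. World frame = base frame: x ahead of the robot, y to its left, z up, the work surface at z = 0. Lengths are in m, angles in rad, forces in N, time in s.
With the tool pointing down it reaches from about 0.35 to 0.85 m from the base axis. Payload 8.1 kg.
Tool frame: the origin (TCP) lies on the mounting face of the last link; the fingertips stand 186 mm ahead of it and the grasp point (between the pads) lies 167 mm ahead of it; z points along the fingers, y is the line along which they close (so a half turn about z gives the same grasp; the last joint's range is limited). The gripper opens to 93 mm and grips with 3 to 60 N. Pads are 15 mm wide; open, the fingers measure 128 mm over their backs; the gripper's body (75 mm by 188 mm) begins 65 mm behind the grasp point.
Start: joints at [-1.225, 0.13, 1.488, -0, 1.523, -0.085], TCP at [0.251, -0.545, 0.405] pointing down, gripper open.
Joint ranges: [-2.96, 2.96], [-0.89, 2.26], [0.02, 2.5], [-1.34, 4.48], [0, 2.73], [-2.66, 2.66]. Speed limits (rad/s): [2.39, 2.39, 2.79, 3.14, 3.14, 3.14].

INTERFACE

Orientations are given as a rotation vector (axis times angle).
In Python, from plant import * gives the robot as it stands. The module is installed in compiled form; this text tells all that it offers.
- The arm moves only by the tool arm_command, never from a script. Its argument "increments" is a list of rows, each a list of 6 numbers: the shift along the tool's x, y, z in units of 0.2 m (1.0 is 0.2 m), then the turn, a rotation vector about the tool's x, y, z in units of pi rad (1.0 is pi rad). A call has exactly 5 rows; each row is the pose to reach, as a shift and turn from the pose commanded when the call began, along the tool's axes at that moment, turning the shorter way round; what a row does not reach only later rows make up. A row lasts 1/8 s, in which the tool goes at most 62.5 mm and 10.7 degrees, less where a joint would pass 70% of its speed; a pose out of reach is approached as far as the arm can. A call with a number of a shift or a turn outside -1 to 1 is refused whole. A call with a gripper value outside its range is refused whole. "fingers" is the closure, from -1 (fully open) to 1 (shut), set as the call begins (left out, the last holds). The fingers move at their own pace and stop on an object; "force" is the grip in N (left out, the last holds). Time passes only in rows, so rows that repeat a pose let the fingers close, or fill a call up. It gives the time, the measured TCP pose, the force, the opening and the grip force at its end, in the units of the state.
- read_state(): the state, without advancing time (a new reading comes with each control period).
- read_camera(name): name is "scene" or "top"; returns a dict with "image" (480x640x3 uint8, red, green, blue), "fx", "fy", "cx", "cy" (pixels), "T" (4x4, takes a point from camera to world coordinates). Camera axes: x right, y down, z forward; pixel columns grow to the right and rows downward; lengths in m; the calibration is good to about 2 mm. A picture is of the moment at which its call begins. There is no depth.
- close_job(): hands the job in; it is judged then, once.
The state is a dict: "t": time; "q": joint angles; "dq": joint speeds; "joint_torque": joint torques, N m; "tool_pos": TCP position; "orientation": TCP orientation; "force": force on the tool from outside, world axes, zero at the start; "wrist_torque": the same for the moment, N m; "opening": finger opening in m; "gripper_force": force on a finger pad.
Only numpy, scipy, OpenCV 4.12 (cv2) and the standard library are available. Lean on these libraries where they do the work, as an engineer would, in place of code of your own. Each camera call takes 0.05 s, during which the arm holds its last target. There are 200 camera calls.

## Working session

There is one attempt and no reset: what is moved stays moved. The work goes in short steps, Python scripts to look and compute and a tool call to move; the robot and the scene stay as the last step left them, time stands still between calls to the robot, and variables do not carry over. Pictures are saved under pics/ and viewed, at most 10 in all, crops included, and the job is handed in when it is done.

Besides the shell and the picture viewer there is one more tool, called after "Call:" by a JSON object that holds its "op" and its "data", one argument or row to a line. arm_command: Moves the arm, as the interface text tells. Shifts and turns lie within -1 to 1; 1 stands for 0.2 m of shift or pi rad of turn. Its arguments: {"type":"object","properties":{"increments":{"type":"array","items":{"type":"array","items":{"type":"number","minimum":-1,"maximum":1}}},"fingers":{"type":"number"},"force":{"type":"number"}},"required":["increments"]}

```bash
mkdir -p pics; python3 - <<'E'
from plant import *
import cv2,pickle
s=read_state();print({k:s[k] for k in('t','tool_pos','orientation','opening','force')})
for n in('scene','top'):
    c=read_camera(n);pickle.dump(c,open(n+'.pkl','wb'));cv2.imwrite(f'pics/{n}0.png',c['image'][:,:,::-1]);print(n,c['fx'],c['cx'],c['cy'],c['T'].round(3).tolist())
E
```

```text
{'t': 0.0, 'tool_pos': array([ 0.25051984, -0.54493732,  0.40366052]), 'orientation': array([-3.06714879e+00, -6.71170727e-01,  3.67322704e-04]), 'opening': 0.09315080907497543, 'force': array([ 0.03411778, -0.2673913 , -1.05437901])}
scene 604.6219866427815 319.19454441707444 233.5557794054953 [[-0.651, 0.58, -0.49, 1.193], [0.759, 0.483, -0.436, 0.627], [-0.017, -0.656, -0.755, 1.105], [0.0, 0.0, 0.0, 1.0]]
top 470.06244958568675 315.44458043218344 252.1711114575009 [[0.005, -0.987, 0.159, 0.345], [-1.0, -0.004, 0.006, 0.044], [-0.005, -0.159, -0.987, 1.144], [0.0, 0.0, 0.0, 1.0]]
```

View pics/scene0.png

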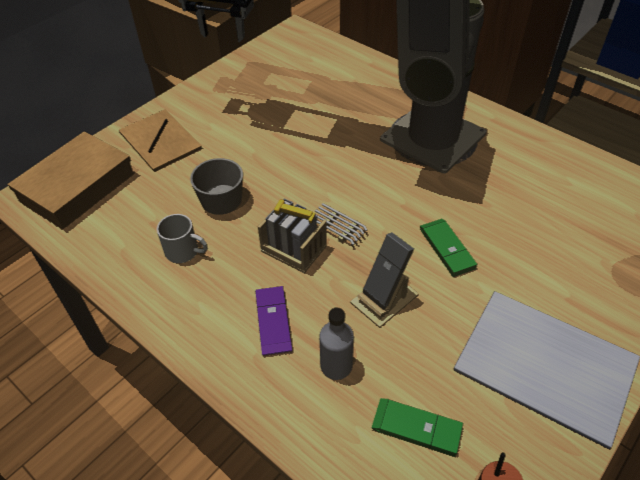

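View pics/top0.png

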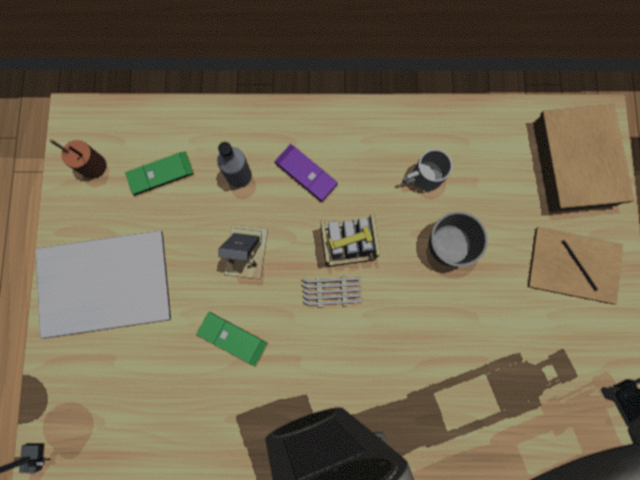

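The scene view shows the grey case on the stand (388,270), the rack with the puller (293,230) and the pot (218,187). Green slabs lie at (448,247) and (417,425), and a purple one at (273,320). Only the dark grey one leaning on the stand fits case_mid. I'll confirm it in an enlarged crop.

```bash
python3 - <<'E'
import cv2,pickle,numpy as np
s=pickle.load(open('scene.pkl','rb'))['image'];t=pickle.load(open('top.pkl','rb'))['image']
def z(i,x,y,w,h): return cv2.resize(i[y:y+h,x:x+w],(400,300),interpolation=cv2.INTER_CUBIC)
m=np.vstack([np.hstack([z(s,250,190,100,75),z(s,340,225,133,100)]),np.hstack([z(t,308,205,80,60),z(t,205,215,80,60)])])
m=np.clip(m.astype(float)*1.5,0,255).astype('uint8')
cv2.imwrite('pics/crop0.png',m[:,:,::-1])
E
```

```text
(no output)
```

View pics/crop0.png

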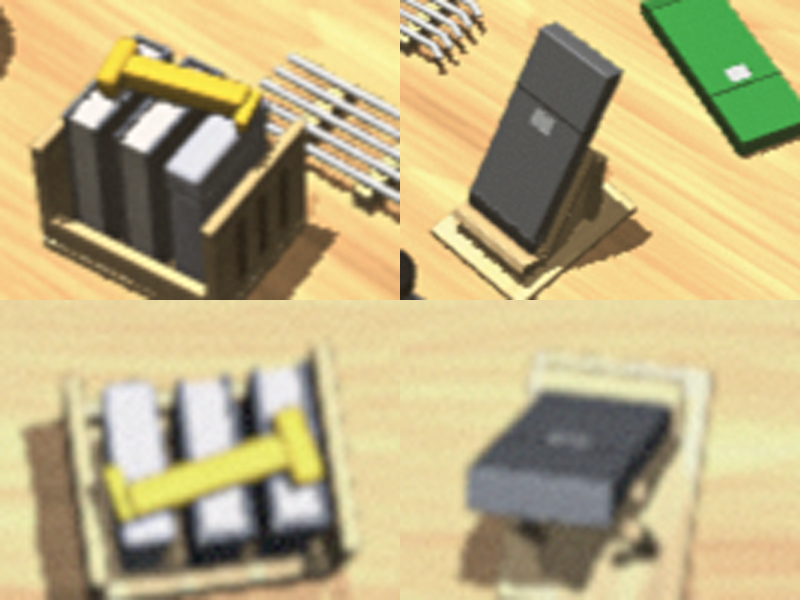

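The crop confirms it: the leaning case is dark grey and is the target. In the scene crop the tin is the plain silver block at the right (195,190), the +y end. The paper-edged books are A in the middle and B at -y, so the gap to use is A–B, on the -y side. Next I'll fit the poses.

```bash
cat > lib.py <<'E'
import numpy as np,cv2,pickle
from scipy.optimize import minimize,least_squares
from scipy.spatial.transform import Rotation as R
def proj(c,P):
    T=c['T'];p=(np.atleast_2d(P)-T[:3,3])@T[:3,:3]
    return np.c_[c['fx']*p[:,0]/p[:,2]+c['cx'],c['fy']*p[:,1]/p[:,2]+c['cy']]
def ray(c,uv,z):
    d=c['T'][:3,:3]@[(uv[0]-c['cx'])/c['fx'],(uv[1]-c['cy'])/c['fy'],1];o=c['T'][:3,3];return o+d*(z-o[2])/d[2]
def box(x0,x1,y0,y1,z0,z1): return np.array([[x,y,z] for x in(x0,x1) for y in(y0,y1) for z in(z0,z1)])/1000.
S=4
def sil(c,parts,Rm,t,roi):
    x,y,w,h=roi;m=np.zeros((h*S,w*S),np.uint8)
    for P in parts:
        q=(proj(c,P@Rm.T+t)-[x,y]+.5)*S-.5
        cv2.fillConvexPoly(m,cv2.convexHull(np.round(q*16).astype(np.int32)),1,shift=4)
    return cv2.resize(m.astype(np.float32),(w,h),interpolation=cv2.INTER_AREA)
def fit(cams,parts,masks,rois,pose,x0,step):
    def f(x):
        Rm,t=pose(x);return sum(np.abs(sil(c,parts,Rm,t,r)-m).sum()/max(m.sum(),1) for c,m,r in zip(cams,masks,rois))
    x0=np.array(x0,float)
    for k in range(3):
        sim=np.vstack([x0]+[x0+np.eye(len(x0))[i]*step[i]/(2**k) for i in range(len(x0))])
        r=minimize(f,x0,method='Nelder-Mead',options=dict(initial_simplex=sim,maxiter=400));x0=r.x
    return r.x,r.fun
PULLER=[box(-8,8,-44,48,-8,8),box(-18,18,-44,-30,-8,8),box(-13,13,40,48,-8,8)]
CASE=[np.vstack([box(-10,10,-31,31,-64,80),box(-2,2,-31,31,-80,-79.9)])]
def Rz(a): return R.from_euler('z',a).as_matrix()
def yellow(im):
    h=cv2.cvtColor(im,cv2.COLOR_RGB2HSV);return ((h[...,0]>22)&(h[...,0]<32)&(h[...,1]>150)).astype(np.float32)
E
cat > f1.py <<'E'
from lib import *
s=pickle.load(open('scene.pkl','rb'));t=pickle.load(open('top.pkl','rb'))
rs=(255,190,70,45);rt=(320,215,60,45)
cut=lambda m,r:m[r[1]:r[1]+r[3],r[0]:r[0]+r[2]]
mk=[cut(yellow(s['image']),rs),cut(yellow(t['image']),rt)];print('ymask',[m.sum() for m in mk])
g=ray(t,(350,240),.121)
best=min((fit([s,t],PULLER,mk,[rs,rt],lambda x:(Rz(x[2]),np.array([x[0],x[1],x[3]])),[g[0],g[1],a,.121],[.01,.01,.3,.005]) for a in(.2,-.2,3.3,2.9)),key=lambda r:r[1])
print('puller x y yaw z',best)
# case: dark-ish mask near stand
rs=(350,225,75,95);rt=(215,222,52,52)
def dark(im): 
    h=cv2.cvtColor(im,cv2.COLOR_RGB2HSV);return ((h[...,1]<60)&(h[...,2]<135)).astype(np.float32)
mk=[cut(dark(s['image']),rs),cut(dark(t['image']),rt)];print([m.sum() for m in mk])
cv2.imwrite('pics/m.png',np.hstack([cv2.resize(m,None,fx=4,fy=4)[:200,:200]*255 for m in mk]))
g=ray(t,(242,243),.09)
def pose(x): return Rz(x[2])@R.from_euler('y',-x[4]).as_matrix(),np.array([x[0],x[1],x[3]])
b=min((fit([s,t],CASE,mk,[rs,rt],pose,[g[0],g[1],a,.1,np.radians(25)],[.01,.01,.2,.01,.05]) for a in(-.3,0,.3)),key=lambda r:r[1]);print('case x y yaw z tilt',b)
# rack corners (approx)
def c1(u,v):return((u+.5)/4-.5+250,(v+.5)/4-.5+190)
def c3(u,v):return((u+.5)/5-.5+308,(v-300+.5)/5-.5+205)
obs=[(s,c1(208,298),(49,62,0)),(s,c1(45,240),(49,-62,0)),(s,c1(303,122),(-49,62,90)),(s,c1(33,150),(49,-62,90)),(t,c3(68,378),(49,62,90)),(t,c3(318,345),(49,-62+4,90))]
def res(x): return np.concatenate([proj(c,Rz(x[2])@(np.array(P)/1000)+[x[0],x[1],0])[0]-uv for c,uv,P in obs])
g=ray(t,(350,240),.1);r=least_squares(res,[g[0],g[1],0]);print('rack',r.x,r.fun.round(1))
# book tops
im=t['image'];h=cv2.cvtColor(im,cv2.COLOR_RGB2HSV);m=((h[...,1]<45)&(h[...,2]>140)).astype(np.uint8)
m[:215]=0;m[265:]=0;m[:,:322]=0;m[:,378:]=0
n,l,st,ce=cv2.connectedComponentsWithStats(m)
for i in range(1,n):
    if st[i,4]>15:print(st[i],ce[i],ray(t,ce[i],.113)[:2])
# pot rim
print('pot',ray(t,(458.5,240),.085))
for P in [(436,218)]:pass
E
python3 f1.py
```

```text
ymask [np.float32(242.0), np.float32(8.0)]
puller x y yaw z (array([ 0.39545756, -0.14315838,  7.19086585,  0.06320086]), np.float64(2.0))
[np.float32(1853.0), np.float32(869.0)]
case x y yaw z tilt (array([ 0.53055803,  0.22218361, -0.11158281,  0.09742552,  0.44379248]), np.float64(0.3198552429676056))
rack [ 0.54692586 -0.03196053  0.15954292] [ 2.5  7.3 -0.9  0.5  0.4 -2.2 -1.5 -2.3  0.4  1.6  2.   0.3]
[360 218   8   9  57] [363.56140351 221.92982456] [ 0.58028771 -0.05689238]
[329 221  11  20 167] [334.53293413 230.14371257] [0.56125411 0.00827531]
[345 221   9  16 109] [349.05504587 227.9266055 ] [ 0.56643287 -0.02425612]
[349 243   7   8  45] [352.17777778 246.97777778] [ 0.52315832 -0.0309074 ]
[364 243   8   5  32] [367.125   245.28125] [ 0.52711023 -0.0641984 ]
[334 248   8   5  25] [337.6  250.28] [0.51559274 0.00154565]
pot [ 0.54506139 -0.27627465  0.085     ][ WARN:0@2.509] global loadsave.cpp:1063 imwrite_ Unsupported depth image for selected encoder is fallbacked to CV_8U.
```

```bash
cat > f2.py <<'E'
from lib import *
s=pickle.load(open('scene.pkl','rb'));t=pickle.load(open('top.pkl','rb'))
cut=lambda m,r:m[r[1]:r[1]+r[3],r[0]:r[0]+r[2]]
h=cv2.cvtColor(t['image'],cv2.COLOR_RGB2HSV)
print(h[240,350],h[236,365],h[205,350])
def yel(im,lo): h=cv2.cvtColor(im,cv2.COLOR_RGB2HSV);return ((h[...,0]>=24)&(h[...,0]<34)&(h[...,1]>lo)).astype(np.float32)
rs=(255,190,70,45);rt=(320,215,60,45)
mk=[cut(yel(s['image'],150),rs),cut(yel(t['image'],110),rt)];print([m.sum() for m in mk])
g=ray(t,(350,240),.121)
for a in(.35,0):print('puller',fit([s,t],PULLER,mk,[rs,rt],lambda x:(Rz(x[2]),np.array([x[0],x[1],x[3]])),[g[0],g[1],a+np.pi,.121],[.01,.01,.2,.005]),fit([s,t],PULLER,mk,[rs,rt],lambda x:(Rz(x[2]),np.array([x[0],x[1],x[3]])),[g[0],g[1],a,.121],[.01,.01,.2,.005]))
# overlay
x=[.53055803,.22218361,-.11158,.097426,.4438]
Rm=Rz(x[2])@R.from_euler('y',-x[4]).as_matrix();P=CASE[0]@Rm.T+[x[0],x[1],x[3]]
Rk=Rz(.15);W=[]
ctr=np.array([.5469,-.032,0])
out=[]
for c,rois in((s,[(250,190,100,75),(345,225,100,75)]),(t,[(308,205,80,60),(205,215,80,60)])):
    row=[]
    for (X,Y,w,hh) in rois:
        k=400/w;im=cv2.resize(c['image'][Y:Y+hh,X:X+w],(400,300),interpolation=cv2.INTER_CUBIC)
        im=np.clip(im*1.5,0,255).astype(np.uint8)
        def poly(pts,col): cv2.polylines(im,[np.round(((proj(c,pts)-[X,Y]+.5)*k)).astype(np.int32)],True,col,1)
        poly(P[[1,3,7,5]],(255,0,0));poly(P[[8,10,14,12]],(255,0,0));poly(P[[4,5,7,6]],(0,255,0))
        for row_y in(-.1086,-.1426,-.0756):
            o=Rk@np.array([.536,row_y,.113]);q=np.array([[-.037,-.012,0],[.037,-.012,0],[.037,.012,0],[-.037,.012,0]])@Rk.T+o
            poly(q,(255,0,0))
        for z in(0,.09):
            poly(np.array([[-.049,-.062,z],[.049,-.062,z],[.049,.062,z],[-.049,.062,z]])@Rk.T+ctr,(0,0,255))
        row.append(im)
    out.append(np.hstack(row))
cv2.imwrite('pics/ov.png',np.vstack(out)[:,:,::-1])
E
python3 f2.py
```

```text
[ 30 133 157] [ 27 149 147] [ 24  76 158]
[np.float32(204.0), np.float32(351.0)]
puller (array([ 0.53732554, -0.02315746,  3.44630954,  0.12404009]), np.float64(1.877948522567749)) (array([ 0.53985861, -0.0274091 ,  0.3019041 ,  0.12314437]), np.float64(1.7816191911697388))
puller (array([ 0.53779077, -0.02326232,  3.43131128,  0.12209412]), np.float64(1.8701163530349731)) (array([ 0.53940082, -0.02791596,  0.30134757,  0.12240862]), np.float64(1.7827006578445435))
```

View pics/ov.png

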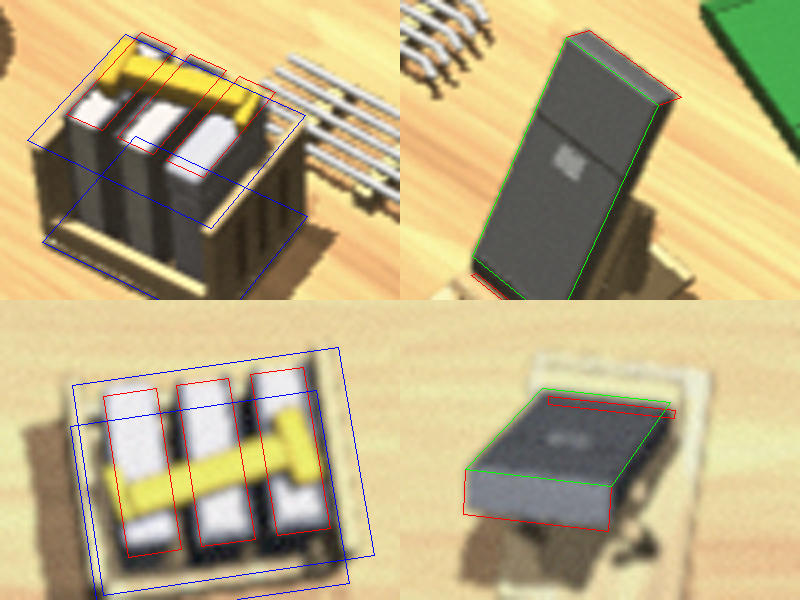

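The overlay matches in both views: the case outline (top crop 465–670, 388–530) and all three book tops sit on their images. Now the puller line and the approach.

```bash
cat > go.py <<'E'
from lib import *
def down(yaw,tilt=0,taz=0):
    """tool y at world angle yaw, z down; tilt: tool z swung from down towards azimuth taz"""
    y=np.array([np.cos(yaw),np.sin(yaw),0]);z=np.array([0,0,-1.]);M=np.c_[np.cross(y,z),y,z]
    return R.from_rotvec(tilt*np.cross([0,0,-1],[np.cos(taz),np.sin(taz),0])).as_matrix()@M
def chain(p,Rm,wps):
    for q,Q in wps:
        Q=Rm if Q is None else Q
        d=Rm.T@(np.array(q)-p)/.2;w=R.from_matrix(Rm.T@Q).as_rotvec()/np.pi
        d=d.round(3);w=w.round(3)
        print((d.tolist()+w.tolist()),'mm %.0f deg %.0f'%(np.linalg.norm(d)*200,np.linalg.norm(w)*180))
        p=p+Rm@d*.2;Rm=Rm@R.from_rotvec(w*np.pi).as_matrix()
    print('end',p.round(4),R.from_matrix(Rm).as_rotvec().round(4).tolist())
    return p,Rm
E
python3 - <<'E'
from go import *
from plant import *
t=pickle.load(open('top.pkl','rb'))
f=lambda u,v:ray(t,((u+.5)/5-.5+308,(v-300+.5)/5-.5+205),.129)
a,b=f(302,445),f(120,492);c=a+(b-a)*37/81;yaw=np.arctan2(-(b-a)[0],(b-a)[1]);print(a,b,c,yaw,np.linalg.norm(b-a))
s=pickle.load(open('scene.pkl','rb'))
print(proj(s,c)) 
st=read_state();q=down(yaw)
chain(st['tool_pos'],R.from_rotvec(st['orientation']).as_matrix(),[([.36,-.39,.38],down(np.radians(-20))),([.47,-.2,.37],q),([c[0],c[1],.36],q),([c[0],c[1],.303],q)])
E
```

```text
[ 0.55039435 -0.06477386  0.129     ] [0.52909441 0.01532572 0.129     ] [ 0.54066475 -0.02818516  0.129     ] 0.25990351806214695 0.08288323325471907
[[293.48708392 208.79427704]]
[0.821, -0.475, 0.12, -0.0, -0.0, -0.252] mm 191 deg 45
[1.081, 0.192, 0.051, -0.0, -0.0, -0.194] mm 220 deg 35
[0.738, 0.563, 0.051, -0.0, -0.001, 0.0] mm 186 deg 0
[0.001, 0.001, 0.285, -0.0, 0.0, 0.0] mm 57 deg 0
end [ 0.5407 -0.0281  0.303 ] [1.9126, 2.4909, -0.0016]
```

Call:
{"op": "arm_command", "data": {
  "increments": [
    [0.821,-0.475,0.12,0,0,-0.252],
    [0.821,-0.475,0.12,0,0,-0.252],
    [0.821,-0.475,0.12,0,0,-0.252],
    [0.821,-0.475,0.12,0,0,-0.252],
    [0.821,-0.475,0.12,0,0,-0.252]
  ],
  "fingers": -0.3
}}

```text
t: 0.72
tool_pos: [0.3608, -0.389, 0.3802]
orientation: [-2.567, -1.81, 0.0]
force: [-1.0, -0.5, 0.3]
opening: 0.0606
gripper_force: 0.0
```

Call:
{"op": "arm_command", "data": {
  "increments": [
    [1.0,0.18,0.05,0,0,-0.194],
    [1.0,0.18,0.05,0,0,-0.194],
    [1.0,0.18,0.05,0,0,-0.194],
    [1.0,0.18,0.05,0,0,-0.194],
    [1.0,0.18,0.05,0,0,-0.194]
  ]
}}

```text
t: 1.35
tool_pos: [0.4624, -0.214, 0.3704]
orientation: [-1.912, -2.492, 0.001]
force: [0.3, -0.4, 0.2]
opening: 0.0604
gripper_force: 0.0
```

Call:
{"op": "arm_command", "data": {
  "increments": [
    [0.819,0.575,0.052,0,0,0],
    [0.819,0.575,0.052,0,0,0],
    [0.819,0.575,0.052,0,0,0],
    [0.819,0.575,0.052,0,0,0],
    [0.819,0.575,0.052,0,0,0]
  ]
}}

```text
t: 1.98
tool_pos: [0.531, -0.0277, 0.3601]
orientation: [-1.914, -2.491, 0.002]
force: [0.9, -0.3, -0.6]
opening: 0.0605
gripper_force: 0.0
```

```bash
python3 - <<'E'
from go import *
from plant import *
st=read_state();print(st['t'],st['tool_pos'],st['q'].round(2),st['opening'])
chain(st['tool_pos'],R.from_rotvec(st['orientation']).as_matrix(),[([.5407,-.0282,.303],down(.26))])
E
```

```text
1.975 [ 0.5310288  -0.02768512  0.36014622] [-0.15 -0.03  1.73 -0.    1.44 -0.41] 0.0605457473221809
[-0.015, 0.046, 0.286, -0.0, 0.0, 0.0] mm 58 deg 0
end [ 0.5407 -0.0283  0.3029] [-1.9144, -2.4908, 0.0015]
```

Call:
{"op": "arm_command", "data": {
  "increments": [
    [-0.015,0.046,0.15,0,0,0],
    [-0.015,0.046,0.26,0,0,0],
    [-0.015,0.046,0.286,0,0,0],
    [-0.015,0.046,0.286,0,0,0],
    [-0.015,0.046,0.286,0,0,0]
  ]
}}

```text
t: 2.6
tool_pos: [0.541, -0.0279, 0.3045]
orientation: [1.913, 2.489, 0.001]
force: [0.5, -0.1, 0.4]
opening: 0.0604
gripper_force: 0.0
```

Call:
{"op": "arm_command", "data": {
  "increments": [
    [0,0,0,0,0,0],
    [0,0,0,0,0,0],
    [0,0,0,0,0,0],
    [0,0,0,0,0,0],
    [0,0,0,0,0,0]
  ],
  "fingers": 1,
  "force": 15
}}

```text
t: 3.22
tool_pos: [0.5407, -0.0271, 0.3031]
orientation: [-1.913, -2.492, 0.0]
force: [0.3, 0.4, -0.0]
opening: 0.0159
gripper_force: 14.7
```

Call:
{"op": "arm_command", "data": {
  "increments": [
    [0,0,-0.1,0,0,0],
    [0,0,-0.35,0,0,0],
    [0,0,-0.35,0,0,0],
    [0,0,-0.35,0,0,0],
    [0,0,-0.35,0,0,0]
  ]
}}

```text
t: 3.85
tool_pos: [0.5402, -0.0271, 0.3715]
orientation: [-1.912, -2.49, 0.002]
force: [-0.2, 0.5, -1.0]
opening: 0.016
gripper_force: 14.6
```

```bash
cat > snap.py <<'E'
from go import *
from plant import *
import sys
def snap(tag,rs,rt):
    o=[]
    for n,r in(('scene',rs),('top',rt)):
        c=read_camera(n);pickle.dump(c,open(n+'.pkl','wb'));x,y,w,h=r
        o.append(np.clip(cv2.resize(c['image'][y:y+h,x:x+w],(400,400*h//w),interpolation=cv2.INTER_CUBIC)*1.5,0,255).astype(np.uint8))
    H=max(i.shape[0] for i in o);o=[np.pad(i,((0,H-i.shape[0]),(0,0),(0,0))) for i in o]
    cv2.imwrite(f'pics/{tag}.png',np.hstack(o)[:,:,::-1])
E
python3 - <<'E'
from snap import *
snap('lift',(180,140,200,150),(300,190,200,150))
t=pickle.load(open('top.pkl','rb'))
# pot rim fit from top image: outer rim edge manual later; estimate by hough in roi
g=cv2.cvtColor(t['image'],cv2.COLOR_RGB2GRAY)[200:285,415:505];g=cv2.resize(g,None,fx=4,fy=4,interpolation=cv2.INTER_CUBIC)
c=cv2.HoughCircles(g,cv2.HOUGH_GRADIENT,1.5,400,param1=80,param2=20,minRadius=80,maxRadius=130);print(c)
u=c[0,0,:2]/4+[415,200];print(u,ray(t,u,.085))
st=read_state();print(st['opening'],st['gripper_force'],st['t'])
E
```

```text
[[[176.25 161.25 105.2 ]]]
[459.0625 240.3125] [ 0.54433858 -0.27752776  0.085     ]
0.01619951914665854 14.648764282464981 3.95
```

View pics/lift.png

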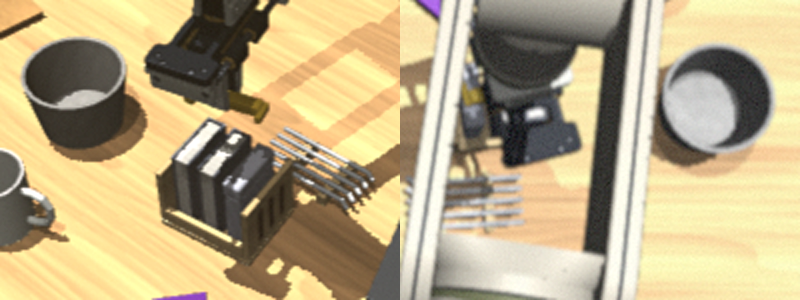

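The puller is held (scene crop 245,105) and the three items still stand. Next it goes into the pot.

```bash
python3 - <<'E'
from go import *
from plant import *
st=read_state();s=pickle.load(open('scene.pkl','rb'));print(proj(s,[.544,-.277,.085]))
chain(st['tool_pos'],R.from_rotvec(st['orientation']).as_matrix(),[([.542,-.15,.371],None),([.544,-.277,.371],None),([.544,-.277,.229],None)])
E
```

```text
[[218.29121875 174.65991663]]
[-0.596, -0.15, 0.003, 0.0, 0.0, 0.0] mm 123 deg 0
[-0.616, -0.155, -0.0, 0.0, 0.0, 0.0] mm 127 deg 0
[-0.001, 0.002, 0.71, 0.0, 0.0, 0.0] mm 142 deg 0
end [ 0.544  -0.2771  0.2289] [-1.9119, -2.49, 0.0019]
```

Call:
{"op": "arm_command", "data": {
  "increments": [
    [-0.29,-0.075,0,0,0,0],
    [-0.596,-0.15,0,0,0,0],
    [-0.9,-0.225,0,0,0,0],
    [-1.0,-0.26,0,0,0,0],
    [-1.0,-0.305,0,0,0,0]
  ]
}}

```text
t: 4.58
tool_pos: [0.533, -0.2371, 0.3722]
orientation: [-1.915, -2.489, -0.0]
force: [-0.4, -0.7, -0.3]
opening: 0.0165
gripper_force: 14.6
```

Call:
{"op": "arm_command", "data": {
  "increments": [
    [-0.212,0,0,0,0,0],
    [-0.212,0,0.2,0,0,0],
    [-0.212,0,0.45,0,0,0],
    [-0.212,0,0.65,0,0,0],
    [-0.212,0,0.71,0,0,0]
  ]
}}

```text
t: 5.2
tool_pos: [0.5435, -0.2749, 0.2284]
orientation: [-1.909, -2.49, 0.0]
force: [-0.6, -0.2, -0.0]
opening: 0.0161
gripper_force: 15.0
```

Call:
{"op": "arm_command", "data": {
  "increments": [
    [0,0,0,0,0,0],
    [0,0,0,0,0,0],
    [0,0,0,0,0,0],
    [0,0,-0.2,0,0,0],
    [0,0,-0.5,0,0,0]
  ],
  "fingers": 0.1
}}

```text
t: 5.82
tool_pos: [0.5436, -0.2767, 0.3308]
orientation: [-1.911, -2.489, 0.001]
force: [0.7, 0.1, 0.2]
opening: 0.0421
gripper_force: 0.0
```

```bash
python3 - <<'E'
from go import *
from plant import *
st=read_state();print(st['t'],st['tool_pos'],st['opening'],st['force'])
# case grasp
yaw=-.1116;tl=np.radians(25);cm=np.array([.5306,.2222,.0974])
az=np.array([-np.sin(tl)*np.cos(yaw),-np.sin(tl)*np.sin(yaw),np.cos(tl)])
Q=down(yaw,tl,yaw);print(Q.round(2).tolist())
g=cm+az*.052;tcp=g+az*.167;print('grasp tcp',tcp,'top',cm+az*.08)
pre=tcp+az*.075
np.savez('g.npz',tcp=tcp,Q=Q,az=az)
R0=R.from_rotvec(st['orientation']).as_matrix()
chain(st['tool_pos'],R0,[([.5,-.12,.40],R0),([.44,.05,.42],R.from_matrix(R0).as_matrix()),(pre,Q),(tcp,Q)])
E
```

```text
5.825 [ 0.54357391 -0.27668518  0.3308054 ] 0.04206124230375241 [0.74938459 0.14236061 0.15710264]
[[0.11, 0.9, 0.42], [0.99, -0.1, -0.05], [0.0, 0.42, -0.91]]
grasp tcp [0.43862236 0.23250753 0.29588141] top [0.49700086 0.22596531 0.16990462]
[0.814, -0.009, -0.344, 0.0, 0.0, 0.0] mm 177 deg 0
[0.899, -0.071, -0.097, 0.0, 0.0, 0.0] mm 181 deg 0
[0.94, 0.082, 0.283, -0.138, -0.027, 0.117] mm 197 deg 33
[0.001, -0.0, 0.375, -0.0, 0.001, -0.0] mm 75 deg 0
end [0.4386 0.2325 0.2959] [2.0794, 1.858, 0.4134]
```

Call:
{"op": "arm_command", "data": {
  "increments": [
    [0.28,-0.003,-0.2,0,0,0],
    [0.57,-0.006,-0.344,0,0,0],
    [0.814,-0.009,-0.344,0,0,0],
    [0.814,-0.009,-0.344,0,0,0],
    [0.814,-0.009,-0.344,0,0,0]
  ],
  "fingers": -0.35
}}

```text
t: 6.45
tool_pos: [0.5006, -0.1203, 0.4008]
orientation: [1.911, 2.491, 0.0]
force: [-0.6, -0.1, 0.2]
opening: 0.0627
gripper_force: 0.0
```

Call:
{"op": "arm_command", "data": {
  "increments": [
    [0.899,-0.071,-0.097,0,0,0],
    [0.899,-0.071,-0.097,0,0,0],
    [0.899,-0.071,-0.097,0,0,0],
    [0.899,-0.071,-0.097,0,0,0],
    [0.899,-0.071,-0.097,0,0,0]
  ]
}}

```text
t: 7.08
tool_pos: [0.4409, 0.049, 0.4193]
orientation: [1.913, 2.491, -0.001]
force: [0.1, -0.1, -1.1]
opening: 0.0627
gripper_force: 0.0
```

Call:
{"op": "arm_command", "data": {
  "increments": [
    [0.94,0.082,0.283,-0.138,-0.027,0.117],
    [0.94,0.082,0.283,-0.138,-0.027,0.117],
    [0.94,0.082,0.283,-0.138,-0.027,0.117],
    [0.94,0.082,0.283,-0.138,-0.027,0.117],
    [0.94,0.082,0.283,-0.138,-0.027,0.117]
  ]
}}

```text
t: 7.7
tool_pos: [0.4077, 0.2358, 0.3613]
orientation: [2.075, 1.856, 0.407]
force: [-0.7, -0.9, 1.1]
opening: 0.0628
gripper_force: 0.0
```

```bash
python3 - <<'E'
from snap import *
snap('pre',(180,140,260,195),(205,170,300,130))
st=read_state();print(st['t'],st['tool_pos'],st['q'].round(2),st['opening'])
d=np.load('g.npz')
chain(st['tool_pos'],R.from_rotvec(st['orientation']).as_matrix(),[(d['tcp'],d['Q'])])
E
```

```text
7.8 [0.40850771 0.23454404 0.36250403] [ 0.52 -0.38  2.07 -0.29  1.11  0.71] 0.06262630062431167
[0.008, -0.005, 0.366, 0.0, 0.002, 0.0] mm 73 deg 0
end [0.4386 0.2324 0.2958] [2.0767, 1.8582, 0.4145]
```

View pics/pre.png

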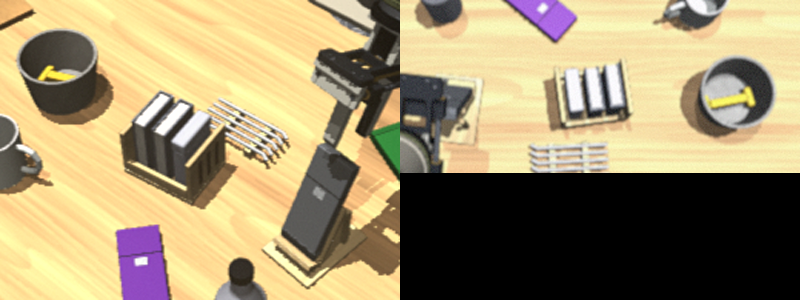

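The puller lies in the pot (top crop 732,98), the row stands undisturbed and the gripper is over the case. I'll grasp the case and re-measure the book tops.

Call:
{"op": "arm_command", "data": {
  "increments": [
    [0.008,-0.005,0.12,0,0.002,0],
    [0.008,-0.005,0.24,0,0.002,0],
    [0.008,-0.005,0.34,0,0.002,0],
    [0.008,-0.005,0.366,0,0.002,0],
    [0.008,-0.005,0.366,0,0.002,0]
  ]
}}

```text
t: 8.43
tool_pos: [0.4386, 0.2325, 0.2964]
orientation: [2.078, 1.856, 0.417]
force: [-0.0, 0.4, 0.5]
opening: 0.063
gripper_force: 0.0
```

Call:
{"op": "arm_command", "data": {
  "increments": [
    [0,0,0,0,0,0],
    [0,0,0,0,0,0],
    [0,0,0,0,0,0],
    [0,0,0,0,0,0],
    [0,0,0,0,0,0]
  ],
  "fingers": 1,
  "force": 40
}}

```text
t: 9.05
tool_pos: [0.4383, 0.2337, 0.2967]
orientation: [2.075, 1.857, 0.42]
force: [1.4, 0.3, -0.7]
opening: 0.0198
gripper_force: 40.0
```

```bash
python3 - <<'E'
from go import *
from plant import *
st=read_state();print(st['t'],st['tool_pos'],st['opening'],st['force'],st['gripper_force'])
t=pickle.load(open('top.pkl','rb'))
h=cv2.cvtColor(t['image'],cv2.COLOR_RGB2HSV);m=((h[...,1]<45)&(h[...,2]>140)).astype(np.uint8)
m[:210]=0;m[268:]=0;m[:,:318]=0;m[:,382:]=0
n,l,s,ce=cv2.connectedComponentsWithStats(m)
for i in range(1,n):
    if s[i,4]>40:
        v,u=np.nonzero(l==i);W=np.array([ray(t,p,.113)[:2] for p in zip(u,v)]);c=W.mean(0);e=np.linalg.eigh(np.cov(W.T))[1][:,1];a=np.arctan(e[1]/e[0])
        E=np.array([[.9888,.1494],[-.1494,.9888]]);print(s[i,4],c,'rowframe',E@c,'yaw',a,'minmax',(W@E.T).min(0),(W@E.T).max(0))
E
```

```text
9.05 [0.43834794 0.23373342 0.29668244] 0.019809298936371764 [ 1.40079048  0.25881048 -0.69929837] 39.97235834598541
225 [ 0.55517962 -0.0602316 ] rowframe [ 0.53996301 -0.14250084] yaw 0.13731947912898324 minmax [ 0.50592148 -0.15092622] [ 0.57406625 -0.13396021]
301 [0.54750423 0.00659838] rowframe [ 0.54235799 -0.07527265] yaw 0.12413748490591779 minmax [ 0.50576763 -0.0880587 ] [ 0.57807863 -0.06429985]
234 [ 0.54917948 -0.02662172] rowframe [ 0.53905139 -0.10837097] yaw 0.15310914931461284 minmax [ 0.5050346  -0.11701569] [ 0.57348519 -0.09969116]
```

```bash
python3 - <<'E'
from go import *
from plant import *
st=read_state();d=np.load('g.npz');G=np.array([.5522,-.0434])
R0=R.from_rotvec(st['orientation']).as_matrix();p=st['tool_pos']
Q=down(.145-np.pi/2);Qm=R.from_matrix(R0)*R.from_rotvec(R.from_matrix(R0.T@Q).as_rotvec()*.5)
chain(p,R0,[(p-R0[:,2]*.11,R0),([.46,.11,.445],Qm.as_matrix()),([*G,.44],Q)])
E
```

```text
[0.0, -0.0, -0.55, 0.0, 0.0, 0.0] mm 110 deg 0
[-0.601, 0.476, -0.048, 0.059, -0.047, 0.206] mm 154 deg 39
[-0.231, 0.842, 0.197, 0.06, -0.047, 0.205] mm 179 deg 39
end [ 0.5522 -0.0434  0.44  ] [3.1332, 0.2287, -0.0025]
```

Call:
{"op": "arm_command", "data": {
  "increments": [
    [0,0,-0.05,0,0,0],
    [0,0,-0.2,0,0,0],
    [0,0,-0.4,0,0,0],
    [0,0,-0.55,0,0,0],
    [0,0,-0.55,0,0,0]
  ]
}}

```text
t: 9.68
tool_pos: [0.3914, 0.239, 0.398]
orientation: [2.075, 1.857, 0.424]
force: [0.5, 0.2, -1.9]
opening: 0.0197
gripper_force: 40.0
```

Call:
{"op": "arm_command", "data": {
  "increments": [
    [-0.12,0.095,-0.01,0.012,-0.009,0.041],
    [-0.24,0.19,-0.02,0.024,-0.019,0.082],
    [-0.36,0.286,-0.03,0.035,-0.028,0.124],
    [-0.48,0.38,-0.04,0.047,-0.038,0.165],
    [-0.601,0.476,-0.048,0.059,-0.047,0.206]
  ]
}}

```text
t: 10.3
tool_pos: [0.4602, 0.1087, 0.4423]
orientation: [2.735, 1.137, 0.224]
force: [1.0, -0.3, -1.9]
opening: 0.0195
gripper_force: 40.0
```

Call:
{"op": "arm_command", "data": {
  "increments": [
    [-0.046,0.168,0.039,0.012,-0.009,0.041],
    [-0.092,0.337,0.079,0.024,-0.019,0.082],
    [-0.139,0.505,0.118,0.036,-0.028,0.123],
    [-0.185,0.674,0.158,0.048,-0.038,0.164],
    [-0.231,0.842,0.197,0.06,-0.047,0.205]
  ]
}}

```text
t: 10.92
tool_pos: [0.5525, -0.045, 0.4364]
orientation: [-3.132, -0.22, 0.012]
force: [0.6, 0.9, -1.1]
opening: 0.0199
gripper_force: 40.0
```

```bash
python3 - <<'E'
from snap import *
snap('over',(240,130,112,140),(300,200,100,75))
st=read_state();print(st['t'],st['tool_pos'],st['q'].round(2),st['opening'],st['force'])
G=[.5522,-.0434,.44]
chain(st['tool_pos'],R.from_rotvec(st['orientation']).as_matrix(),[(G,down(.145-np.pi/2))])
s=pickle.load(open('scene.pkl','rb'))
# fit the case in scene view only is weak: compare predicted outline
Q=R.from_rotvec(st['orientation']).as_matrix();c=st['tool_pos']+Q[:,2]*.219
C=np.c_[Q[:,1],-Q[:,0],-Q[:,2]]
if np.linalg.det(C)<0:C[:,1]*=-1
P=CASE[0]@C.T+c
im=cv2.resize(s['image'][130:270,240:352],None,fx=4,fy=4,interpolation=cv2.INTER_CUBIC);im=np.clip(im*1.6,0,255).astype(np.uint8)
def poly(X,col):cv2.polylines(im,[np.round((proj(s,X)-[240,130]+.5)*4).astype(np.int32)],True,col,1)
for ix in([0,1,3,2],[4,5,7,6],[8,10,14,12]):poly(P[ix],(255,0,0))
Rk=Rz(.145)
for cx,cy in((.5552,-.0602),(.5492,-.0266)):
    poly(np.array([[-.037,-.012,0],[.037,-.012,0],[.037,.012,0],[-.037,.012,0]])@Rk.T+[cx,cy,.113],(0,255,0))
cv2.imwrite('pics/over2.png',im[:,:,::-1])
E
```

```text
11.025 [ 0.55298953 -0.04679499  0.43557659] [-0.18  0.    1.57 -0.    1.58  1.26] 0.019754918441546348 [ 0.01428736 -0.98834423 -1.61882506]
[-0.002, -0.017, -0.022, -0.0, 0.003, -0.002] mm 6 deg 1
end [ 0.5522 -0.0435  0.44  ] [-3.132, -0.2269, -0.0012]
```

View pics/over2.png

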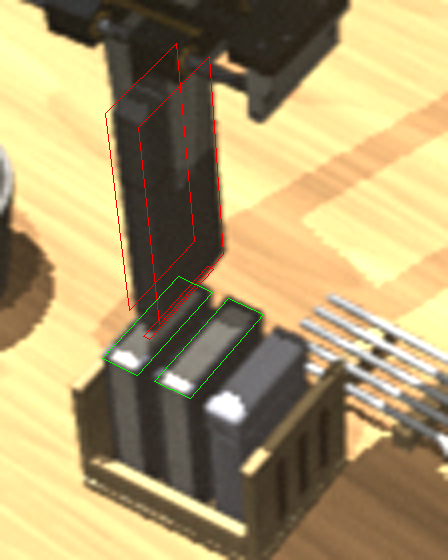

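The case hangs upright above the A–B gap. Its visible left edge runs about (118,110) to (133,300) and its right edge is at x≈222, close to the prediction. I'll check the edges numerically after a small correction.

Call:
{"op": "arm_command", "data": {
  "increments": [
    [-0.002,-0.017,-0.022,0,0.003,-0.002],
    [-0.002,-0.017,-0.022,0,0.003,-0.002],
    [-0.002,-0.017,-0.022,0,0.003,-0.002],
    [-0.002,-0.017,-0.022,0,0.003,-0.002],
    [-0.002,-0.017,-0.022,0,0.003,-0.002]
  ]
}}

```text
t: 11.65
tool_pos: [0.5509, -0.0399, 0.4438]
orientation: [-3.132, -0.239, -0.01]
force: [-0.2, -0.1, -1.4]
opening: 0.0197
gripper_force: 40.0
```

```bash
cat > chk.py <<'E'
from snap import *
c=read_camera('scene');pickle.dump(c,open('scene.pkl','wb'));st=read_state()
print(st['tool_pos'],st['orientation'],st['force'])
Q=R.from_rotvec(st['orientation']).as_matrix();C=np.c_[Q[:,1],Q[:,0],-Q[:,2]];C[:,1]*=np.sign(np.linalg.det(C))
b=st['tool_pos']+Q[:,2]*.219
m=sil(c,CASE,C,b,(240,130,112,100))
g=cv2.cvtColor(c['image'],cv2.COLOR_RGB2GRAY)[130:230,240:352].astype(float)
for r in range(36,68,3):
    row=g[r,15:70];d=np.diff(row)
    l=np.argmin(d[:25])+15.5;rr=np.argmax(d[25:])+25+15.5
    w=np.nonzero(m[r]>.5)[0]
    print(r,'obs',l,rr,'pred',w.min()-.5,w.max()+.5, row.astype(int)[[8,14,20,28,36,42,46]])
for d,n in((Q[:,1],'tooly'),(Q[:,0],'toolx'),(Q[:,2],'toolz')):print(n,d.round(3),'px/mm',(proj(c,b+d*.001)-proj(c,b)).round(2))
E
python3 chk.py
```

```text
[ 0.5509355  -0.04002088  0.44375119] [-3.13207937 -0.23847885 -0.00948017] [ 0.15309161  0.33708253 -1.1954053 ]
36 obs 29.5 54.5 pred 29.5 55.5 [145 138  31  29  39 152 143]
39 obs 30.5 55.5 pred 29.5 55.5 [152 146  31  27  27 155 148]
42 obs 30.5 55.5 pred 29.5 55.5 [156 149  32  24  28 159 156]
45 obs 30.5 55.5 pred 30.5 55.5 [155 158  28  27  28 161 160]
48 obs 31.5 55.5 pred 30.5 55.5 [156 158  33  27  27 167 161]
51 obs 31.5 55.5 pred 30.5 56.5 [159 160  31  27  28 155 167]
54 obs 31.5 56.5 pred 30.5 56.5 [154 163  32  29  28 156 134]
57 obs 32.5 56.5 pred 31.5 56.5 [150 151  29  29  27 123 132]
60 obs 32.5 56.5 pred 31.5 56.5 [149 154  31  27  26 110 121]
63 obs 32.5 55.5 pred 31.5 56.5 [156 147  30  28  28 127 133]
66 obs 32.5 53.5 pred 32.5 54.5 [146 159  28  28  25 134 129]
tooly [ 0.151 -0.988  0.   ] px/mm [[-0.39 -0.17]]
toolx [0.988 0.151 0.006] px/mm [[-0.27  0.28]]
toolz [ 0.006  0.001 -1.   ] px/mm [[0.03 0.35]]
```

```bash
python3 - <<'E'
from go import *
from plant import *
st=read_state()
chain(st['tool_pos'],R.from_rotvec(st['orientation']).as_matrix(),[([.5522,-.0434,.42],down(.145-np.pi/2))])
E
```

```text
[0.003, 0.018, 0.119, 0.0, -0.002, 0.002] mm 24 deg 1
end [ 0.5522 -0.0435  0.42  ] [3.1332, 0.2287, -0.0004]
```

Call:
{"op": "arm_command", "data": {
  "increments": [
    [0.003,0.018,0.05,0,-0.002,0.002],
    [0.003,0.018,0.1,0,-0.002,0.002],
    [0.003,0.018,0.119,0,-0.002,0.002],
    [0.003,0.018,0.119,0,-0.002,0.002],
    [0.003,0.018,0.119,0,-0.002,0.002]
  ]
}}

```text
t: 12.32
tool_pos: [0.5524, -0.0437, 0.4201]
orientation: [3.133, 0.228, -0.0]
force: [-0.3, -0.4, -1.0]
opening: 0.0199
gripper_force: 40.0
```

```bash
python3 - <<'E'
from snap import *
c=read_camera('scene');t=read_camera('top')
a=np.clip(c['image'][175:265,250:340].astype(float)*2.2,0,255).astype(np.uint8);b=np.clip(t['image'][200:275,300:400].astype(float)*1.8,0,255).astype(np.uint8)
cv2.imwrite('pics/near.png',np.hstack([cv2.resize(a,(400,400),interpolation=cv2.INTER_CUBIC),cv2.resize(b,(400,300),interpolation=cv2.INTER_CUBIC)[:, :] if 0 else np.pad(cv2.resize(b,(400,300),interpolation=cv2.INTER_CUBIC),((0,100),(0,0),(0,0)))])[:,:,::-1])
st=read_state();print(st['t'],st['tool_pos'],st['force'])
Q=R.from_rotvec(st['orientation']).as_matrix();e=st['tool_pos']+Q[:,2]*.299
print('edge',e,proj(c,[e+Q[:,0]*.031,e-Q[:,0]*.031])-[250,175],'x400/90')
E
```

```text
12.425 [ 0.55239228 -0.04366952  0.42031283] [ 0.48708323 -0.27111544 -0.9658176 ]
edge [ 0.55247649 -0.04370303  0.12131284] [[27.00148542 44.66215838]
 [42.70046916 27.33491121]] x400/90
```

View pics/near.png

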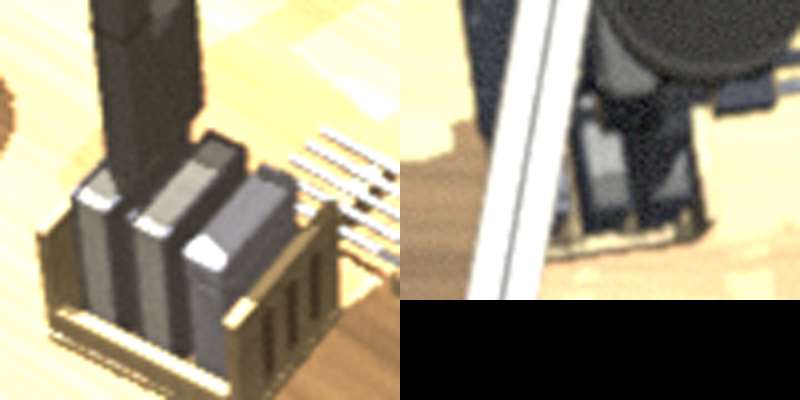

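The tapered edge is right over the A–B gap (near crop, edge tip about 122,195, between B's top at 97,195 and A's at 152,220). Going down in steps.

Call:
{"op": "arm_command", "data": {
  "increments": [
    [0,0,0.025,0,0,0],
    [0,0,0.05,0,0,0],
    [0,0,0.075,0,0,0],
    [0,0,0.095,0,0,0],
    [0,0,0.1,0,0,0]
  ]
}}

```text
t: 13.05
tool_pos: [0.5522, -0.0437, 0.3994]
orientation: [-3.133, -0.228, 0.002]
force: [0.1, -0.6, 0.1]
opening: 0.0199
gripper_force: 40.0
```

Call:
{"op": "arm_command", "data": {
  "increments": [
    [0,0,0.025,0,0,0],
    [0,0,0.05,0,0,0],
    [0,0,0.075,0,0,0],
    [0,0,0.095,0,0,0],
    [0,0,0.1,0,0,0]
  ]
}}

```text
t: 13.68
tool_pos: [0.5522, -0.0437, 0.3794]
orientation: [-3.133, -0.228, 0.002]
force: [0.2, -0.4, -0.8]
opening: 0.0196
gripper_force: 40.0
```

```bash
python3 - <<'E'
from snap import *
c=read_camera('scene')
a=np.clip(c['image'][170:270,245:345].astype(float)*2.2,0,255).astype(np.uint8)
cv2.imwrite('pics/mid.png',cv2.resize(a,(500,500),interpolation=cv2.INTER_CUBIC)[:,:,::-1])
st=read_state();print(st['t'],st['tool_pos'],st['force'],st['wrist_torque'],st['gripper_force'])
E
```

```text
13.725 [ 0.55218083 -0.04367412  0.37943106] [-1.29723459  0.39288618 -1.41865654] [ 0.02080825  0.02832489 -0.01309836] 39.98697280883789
```

View pics/mid.png

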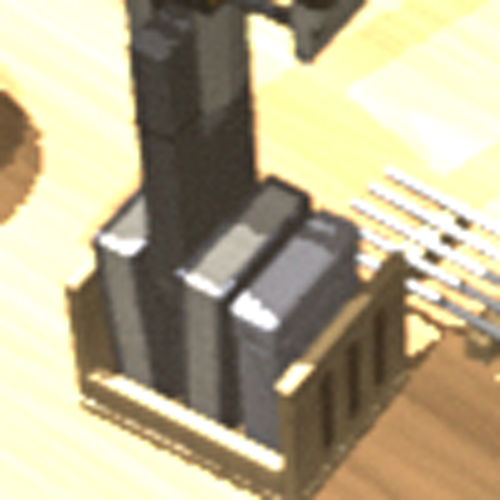

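The case is entering between B (left, leaning slightly) and A (pushed toward the tin), with almost no force. Continuing down.

Call:
{"op": "arm_command", "data": {
  "increments": [
    [0,0,0.025,0,0,0],
    [0,0,0.05,0,0,0],
    [0,0,0.075,0,0,0],
    [0,0,0.1,0,0,0],
    [0,0,0.125,0,0,0]
  ]
}}

```text
t: 14.35
tool_pos: [0.5522, -0.0437, 0.3545]
orientation: [-3.133, -0.228, 0.001]
force: [0.1, 0.3, -1.5]
opening: 0.0199
gripper_force: 40.0
```

Call:
{"op": "arm_command", "data": {
  "increments": [
    [0,0,0.025,0,0,0],
    [0,0,0.05,0,0,0],
    [0,0,0.075,0,0,0],
    [0,0,0.1,0,0,0],
    [0,0,0.125,0,0,0]
  ]
}}

```text
t: 14.98
tool_pos: [0.5524, -0.0431, 0.3301]
orientation: [-3.132, -0.228, -0.001]
force: [-0.9, 6.2, 4.6]
opening: 0.0198
gripper_force: 40.0
```

Call:
{"op": "arm_command", "data": {
  "increments": [
    [0,0,0.015,0,0,0],
    [0,0,0.03,0,0,0],
    [0,0,0.045,0,0,0],
    [0,0,0.06,0,0,0],
    [0,0,0.075,0,0,0]
  ]
}}

```text
t: 15.6
tool_pos: [0.5523, -0.0441, 0.3148]
orientation: [3.132, 0.228, -0.0]
force: [0.2, -0.7, 1.6]
opening: 0.02
gripper_force: 40.0
```

Call:
{"op": "arm_command", "data": {
  "increments": [
    [0,0,0.008,0,0,0],
    [0,0,0.016,0,0,0],
    [0,0,0.022,0,0,0],
    [0,0,0.028,0,0,0],
    [0,0,0.03,0,0,0]
  ]
}}

```text
t: 16.23
tool_pos: [0.5522, -0.0438, 0.3087]
orientation: [3.133, 0.228, -0.001]
force: [0.7, -1.9, -0.7]
opening: 0.0197
gripper_force: 40.0
```

Call:
{"op": "arm_command", "data": {
  "increments": [
    [0,0,0.005,0,0,0],
    [0,0,0.01,0,0,0],
    [0,0,0.015,0,0,0],
    [0,0,0.015,0,0,0],
    [0,0,0.015,0,0,0]
  ]
}}

```text
t: 16.85
tool_pos: [0.5524, -0.0437, 0.307]
orientation: [3.133, 0.228, 0.0]
force: [-2.1, -1.3, 7.7]
opening: 0.0197
gripper_force: 40.0
```

Call:
{"op": "arm_command", "data": {
  "increments": [
    [0,0,0.004,0,0,0],
    [0,0,0.008,0,0,0],
    [0,0,0.008,0,0,0],
    [0,0,0.008,0,0,0],
    [0,0,0.008,0,0,0]
  ]
}}

```text
t: 17.48
tool_pos: [0.5526, -0.0437, 0.3068]
orientation: [3.133, 0.228, 0.002]
force: [-6.3, -1.9, 18.0]
opening: 0.02
gripper_force: 40.0
```

```bash
python3 - <<'E'
from plant import *
st=read_state();print(st['tool_pos'],st['force'],st['wrist_torque'])
E
```

```text
[ 0.55256783 -0.04373651  0.30683275] [-6.28368205 -1.94616814 17.99215054] [-0.25120575  1.70085198 -0.00180703]
```

Firm floor contact (18 N, position stopped). I'll ease off, release and retreat upward.

Call:
{"op": "arm_command", "data": {
  "increments": [
    [0,0,-0.01,0,0,0],
    [0,0,-0.01,0,0,0],
    [0,0,-0.01,0,0,0],
    [0,0,-0.01,0,0,0],
    [0,0,-0.01,0,0,0]
  ],
  "force": 15
}}

```text
t: 18.1
tool_pos: [0.5526, -0.0436, 0.307]
orientation: [3.133, 0.228, 0.001]
force: [-0.7, -0.7, 5.6]
opening: 0.0202
gripper_force: 15.0
```

Call:
{"op": "arm_command", "data": {
  "increments": [
    [0,0,0,0,0,0],
    [0,0,0,0,0,0],
    [0,0,0,0,0,0],
    [0,0,0,0,0,0],
    [0,0,0,0,0,0]
  ],
  "fingers": 0
}}

```text
t: 18.73
tool_pos: [0.5522, -0.0436, 0.3062]
orientation: [-3.133, -0.228, 0.001]
force: [0.8, 0.4, 0.4]
opening: 0.0467
gripper_force: 0.0
```

Call:
{"op": "arm_command", "data": {
  "increments": [
    [0,0,-0.1,0,0,0],
    [0,0,-0.3,0,0,0],
    [0,0,-0.5,0,0,0],
    [0,0,-0.6,0,0,0],
    [0,0,-0.6,0,0,0]
  ]
}}

```text
t: 19.35
tool_pos: [0.5527, -0.0438, 0.4285]
orientation: [3.132, 0.228, 0.005]
force: [0.4, 0.2, -1.4]
opening: 0.0465
gripper_force: 0.0
```

Call:
{"op": "arm_command", "data": {
  "increments": [
    [-0.2,0.2,-0.1,0,0,0],
    [-0.5,0.4,-0.1,0,0,0],
    [-0.6,0.6,-0.1,0,0,0],
    [-0.6,0.9,-0.1,0,0,0],
    [-0.6,0.9,-0.1,0,0,0]
  ]
}}

```text
t: 19.98
tool_pos: [0.4588, -0.2423, 0.4434]
orientation: [-3.132, -0.221, 0.006]
force: [0.0, 0.7, 0.4]
opening: 0.0466
gripper_force: 0.0
```

```bash
python3 - <<'E'
from snap import *
snap('final',(180,140,170,140),(310,190,190,120))
st=read_state();print(st['t'],st['tool_pos'],st['force'],st['opening'])
E
```

```text
20.075 [ 0.45927606 -0.23939668  0.44416252] [0.16514669 0.47082731 0.08757132] 0.04642264220255926
```

View pics/final.png

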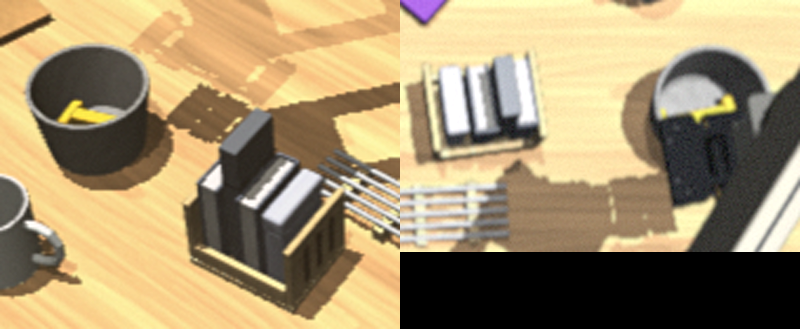

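```bash
python3 - <<'E'
from lib import *
s=pickle.load(open('scene.pkl','rb'));t=pickle.load(open('top.pkl','rb'))
def dark(im):
    h=cv2.cvtColor(im,cv2.COLOR_RGB2HSV);return ((h[...,1]<70)&(h[...,2]<115)).astype(np.float32)
# scene: only the upper part, rows above book tops
rs=(262,182,45,28);m=dark(s['image'])[rs[1]:rs[1]+rs[3],rs[0]:rs[0]+rs[2]]
for r in m[::2]:print(''.join('#' if v else '.' for v in r))
print()
from itertools import product
P=[box(-31,31,-10,10,-64,80)]
def pose(x):return Rz(.145)@R.from_euler('xy',[x[0],x[1]]).as_matrix(),None
W=np.ones_like(m);W[20:]=0
def f(x):
    Rm=Rz(.145)@R.from_euler('xy',x[2:4]).as_matrix();b=np.array([x[0],x[1],.008])
    return (np.abs(sil(s,P,Rm,b+Rm@[0,0,.08],rs)-m)*W).sum()/(m*W).sum()
best=min((minimize(f,[.5525+a,-.0437+c,u,v],method='Nelder-Mead',options=dict(initial_simplex=np.array([.5525+a,-.0437+c,u,v])+np.vstack([np.zeros(4),np.diag([.005,.005,.06,.06])]))) for a,c,u,v in product((0,),(0,),(-.08,0,.08),(-.05,0,.05))),key=lambda r:r.fun)
print(best.x,best.fun,'vertical:',f([.5525,-.0437,0,0]))
for u in(-.12,-.08,-.04,0,.04,.08,.12):
    r=minimize(lambda x:f([x[0],x[1],u,x[2]]),[.5525,-.0437,0],method='Nelder-Mead',options=dict(initial_simplex=[[.5525,-.0437,0],[.5565,-.0437,0],[.5525,-.0397,0],[.5525,-.0437,.04]]));print(u,r.x.round(4),round(r.fun,3))
E
```

```text
.............................................
.............................................
..........................##.................
........................#########............
......................###########............
....................############.............
..................############...............
................############..#..............
..............#############....#.............
.............############....##..............
...........############.#####.###............
............#########.######.#..#............
............#########..##.##..##..########...
..........#########.####..##....#############

[ 5.54993959e-01 -4.91365111e-02 -2.40609217e-02 -8.17781423e-05] 0.2853836119174957 vertical: 0.34986773
-0.12 [ 0.5662 -0.0631 -0.0807] 0.28
-0.08 [ 0.5742 -0.0552 -0.0871] 0.353
-0.04 [ 0.5539 -0.0516  0.0108] 0.28
0 [ 0.5563 -0.0448 -0.0088] 0.292
0.04 [ 0.5525 -0.039   0.0085] 0.305
0.08 [ 0.5523 -0.0332  0.0052] 0.314
0.12 [ 0.5515 -0.0276  0.0196] 0.329
```

Final view: the case stands upright between B and A (scene crop 245,150), both books and the tin stand, and the puller is in the pot (85,115). Handing in.

```bash
python3 -c "
from plant import *
print(close_job())"
```

```text
the job is handed in; nothing more can be done
None
```

I handed the job in at about 20 s: the puller is in the grey pot, the slim case stands on the rack floor between guidebooks A and B, and both books and the tin looked upright in the last picture; I judged the case upright by eye, as the final tilt measurement was inconclusive.

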